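Index the rotary stage and hold a plunger gauge square on its tilted block

ROBOT

A 7-joint arm with a two-finger parallel gripper is mounted at the origin on the work surface. World frame = base frame: x ahead of the robot, y to its left, z up, the work surface at z = 0. Lengths are in m, angles in rad, forces in N, time in s.
With the tool pointing down it reaches from about 0.425 to 0.925 m from the base axis. Payload 6.8 kg.
Tool frame: the origin (TCP) lies between the finger pads; the fingertips stand 14 mm ahead of it and the grasp point (between the pads) lies 5 mm behind it; z points along the fingers, y is the direction in which the jaws open and shut (so a half turn about z gives the same grasp; the last joint's range is limited). The gripper opens to 85 mm and grips with 20 to 120 N. Pads are 22 mm wide; open, the fingers measure 114 mm over their backs; the gripper's body (76 mm by 85 mm) begins 54 mm behind the grasp point. The pads swing forward as they close: fully open they stand 13 mm farther back than shut.
Start: joints at [1.188, 0.477, 0.022, 1.555, -0.011, 1.109, -0.083], TCP at [0.183, -0.65, 0.245] pointing down, gripper open.
Joint ranges: [-2.96, 2.96], [-0.34, 2.1], [-1.41, 1.46], [0.24, 2.44], [-1.37, 4.51], [0.17, 1.92], [-2.96, 2.96]. Speed limits (rad/s): [2.39, 2.39, 3.14, 3.14, 3.14, 3.14, 3.14].

INTERFACE

Orientations are given as a unit quaternion [w, x, y, z].
In Python, from station import bot gives the robot as it stands.
- The arm moves only by the shell command python3 -m crank 'ROWS' [FORCE]. ROWS is JSON, a list of rows, each a list of 3 entries, a list of its own where there are three numbers: the shift along the tool's x, y, z in m, then the turn, a rotation vector about the tool's x, y, z in degrees, then the finger opening in m, from 0 to 0.0854. A call has 1 to 10 rows; each row shifts and turns the commanded pose from where the row before left it, along the tool's axes as they then stand; what a row does not reach is not made up. A row lasts 1/8 s, in which the tool goes at most 62.5 mm and 10.7 degrees, less where a joint would pass 70% of its speed; a pose out of reach is approached as far as the arm can. A call is refused whole if a number of a shift passes 0.0625 or a number of a turn 10.7, either way. A call with a gripper value outside its range is refused whole. The fingers move at their own pace and stop on an object; FORCE is the grip in N (left out, the last holds). Time passes only in rows, so rows that do not move let the fingers close. It gives the time, the measured TCP pose, the force and the opening at its end, in the units of the state.
- bot.get_obs(): the state, without advancing time (a new reading comes with each control period).
- bot.read_camera(name): name is "side" or "top" or "wrist"; returns (picture, depth): 420x560x3 uint8, red, green, blue; 420x560 float32, m along the optical axis (not along the pixel's ray), 0 where there is no reading.
- bot.calibration(name): a dict with "fx", "fy", "cx", "cy" (pixels), "extrinsics" (4x4, takes a point from camera to world coordinates). Camera axes: x right, y down, z forward; pixel columns grow to the right and rows downward; lengths in m; the calibration is good to about 2 mm. A picture is of the moment at which its call begins: read the wrist's pose just before it. calibration takes no time and is no camera call; for the wrist camera it gives the pose at the moment of the call.
- bot.hand_in(): hands the job in, once; it reports no verdict.
The state is a dict: "t": time; "q": joint angles; "joint_vel": joint speeds; "joint_torque": joint torques, N m; "eef_pos": TCP position; "tool_rot": TCP orientation; "contact_force": force on the tool from outside, world axes, zero at the start; "torque": the same for the moment, N m; "gripper_width": opening from 0.0 (shut) to 1.0 (fully open).
Only numpy, scipy, OpenCV 4.12 (cv2) and the standard library are available. Lean on these libraries where they do the work, as an engineer would, in place of code of your own. Each camera call takes 0.05 s, during which the arm holds its last target.

TASK

Turn the disc of the rotary stage until its notch faces the line on the fixed tongue. Then take the plunger gauge out of its holder and hold its tip inside the scribed ring on the stage's sloping block, with the gauge square to that sloping face and pressed gently so that its spring plunger is about halfway in; leave the disc on its mark and the other things on the table where they are. Finish while still holding the gauge there: do not put it down or let go.

Things in the scene. Friction and masses are not known exactly. Their poses are not given: they have to be found in the camera images.
- stage: fixed black base of the rotary stage, 130 x 130 x 30 mm, with a tongue on its -x side (towards the robot, within about 20 degrees) whose top is 50 mm above the table; a steel clamp foot 10 mm high reaches 86 mm out from the axis on each y side. Origin: centre of its underside, on the turning axis; z up
- mark (a point): upper inner edge of the tongue, under the end of its white line: 60 mm from the turning axis along the stage's -x, 50 mm above the table
- turntable (a joint): angle (rad) of the aluminium disc (110 mm across, top 50 mm above the table) about the vertical axis through stage: 0 when notch and line face, positive counter-clockwise from above. Starts at 0.5 to 1.25, limits -0.5 and 1.6, stiff (0.12 N m), stays where left. Turn it by gripping the block across its upright, parallel sides (40 mm apart, y of ring) over the axis
- notch (a point): the disc's notch at its rim (a black groove 5 mm wide, 18 mm long; the fine marks around the rim are only graduations), 55 mm from the axis, 50 mm above the table; its x axis points from the notch to the turning axis, z up
- ring (a point): grey tilted block fixed on the disc. Flat top face 60 mm up the slope (20 degrees) by 40 mm across, low end towards the notch, its middle over the disc's axis 90 mm above the table. Origin: on the face at the centre of the scribed ring (19 mm outside, 15 mm inside, centre dot), 10 mm up the slope from the middle. z: the face's outward normal; y: level, across; x: up the slope
- holder: fixed black upright block, 55 x 55 x 70 mm high, with a 27 mm square hole right through from top to bottom; origin: centre of its underside, z up; a steel clamp foot 14 mm high reaches 73 mm out on its +x side
- gauge: plunger gauge, about 0.17 kg, upright in the holder: aluminium barrel 24 mm square, 110 mm long; steel collar 36 mm square, 20 to 26 mm above the barrel's lower end, resting on the holder; round nose 18 mm below the barrel. Origin: centre of the barrel's lower end; z along the gauge to its top, x and y square to its sides. Grip it 35 to 105 mm above the origin; lift straight up 60 mm to clear the holder
- gauge_tip (a point): the very end of the plunger (a 6 mm thick pin with a ball end), on the gauge's axis, 35 mm below the gauge's origin when out and moving up with the plunger
- plunger (a joint): how far the gauge's spring plunger is pushed in (m): 0 out, 0.010 fully in; it takes about 0.75 N to start and 250 N/m more, so about 2 N at half travel
- lens_post: bystander: round lens mount on a post with a round foot 50 mm in diameter, 123 mm tall, loose; origin: centre of its underside
- lens_tube: bystander: short black tube, 31 mm in diameter, 30 mm high, loose; origin: centre of its underside
- hex_key: bystander: L-shaped hex key lying flat, 90 x 26 mm, 6 mm thick, loose; origin: middle of its long arm's underside
Not all that is in view belongs to the job. Leave any green or purple look-alike of the gauge alone.

How it is judged:
By the outcome, as a careful person would: the job done as asked, in the order asked, and still so for the second after the job is handed in, while the arm keeps its last pose, push and grip.
It also fails if it takes over 56 s, if anything falls off the work surface, if the arm or the gripper's body presses on something with over 40 N, if the wrist force passes 120 N, or if a joint passes its speed limit or range.

## Working session

There is one attempt and no reset: what is moved stays moved. The work goes in short steps, Python scripts to look and compute and a shell command to move; the robot and the scene stay as the last step left them, time stands still between calls to the robot, and variables do not carry over. Pictures are saved under pics/ and viewed, and the job is handed in when it is done.

```bash
ls; mkdir -p pics
python3 - <<'E'
from station import bot
import cv2,numpy as np
o=bot.get_obs(); print(o)
for n in ("side","top","wrist"):
    c=bot.calibration(n); print(n,c)
    p,d=bot.read_camera(n); cv2.imwrite(f"pics/a_{n}.png",p[:,:,::-1]); np.save(f"pics/a_{n}.npy",d)
E
```

```text
pics
{'t': 0.0, 'q': array([ 1.18791036,  0.47781438,  0.02239227,  1.55644107, -0.0114771 ,
        1.1092943 , -0.08308574]), 'joint_vel': array([ 0.00013316, -0.00061315, -0.00045983, -0.0001895 , -0.00015853,
       -0.00015404,  0.00028269]), 'joint_torque': array([ 1.70180585e-03, -5.96439922e+01,  1.60854198e+00, -2.81195515e+01,
        1.23868123e-02,  9.42999817e-03, -2.50845233e-05]), 'eef_pos': array([ 0.18295421, -0.64915235,  0.24432153]), 'tool_rot': array([-8.88800269e-04,  9.90576042e-01,  1.36960832e-01, -2.14138545e-04]), 'contact_force': array([ 0.35707444,  0.8912529 , -0.20447313]), 'torque': array([ 0.00910593, -0.025013  , -0.05987911]), 'gripper_width': 0.9969110701252657}
side {'fx': 454.87574759322223, 'fy': 454.87574759322223, 'cx': 280.7177894270642, 'cy': 207.30986246691072, 'extrinsics': array([[ 0.93545903, -0.22905196,  0.26916837,  0.3881828 ],
       [-0.35313209, -0.63725846,  0.68498131, -0.47776969],
       [ 0.01463351, -0.73582393, -0.67701477,  0.56876662],
       [ 0.        ,  0.        ,  0.        ,  1.        ]])}
top {'fx': 476.5516883413624, 'fy': 476.5516883413624, 'cx': 277.30045331280735, 'cy': 221.69242620752607, 'extrinsics': array([[-0.00939925, -0.99133981,  0.13098488,  0.497998  ],
       [-0.99995187,  0.00968651,  0.00155614,  0.00692916],
       [-0.00281145, -0.13096395, -0.99138315,  0.88983719],
       [ 0.        ,  0.        ,  0.        ,  1.        ]])}
wrist {'fx': 322.4009228579948, 'fy': 322.4009228579948, 'cx': 278.94968559527206, 'cy': 210.98612763634785, 'extrinsics': array([[ 0.27149733, -0.92252388, -0.27429709,  0.25213266],
       [-0.96243583, -0.26099001, -0.0748431 , -0.62950133],
       [-0.00254425,  0.28431305, -0.95872812,  0.37389058],
       [ 0.        ,  0.        ,  0.        ,  1.        ]])}
```

View pics/a_top.png

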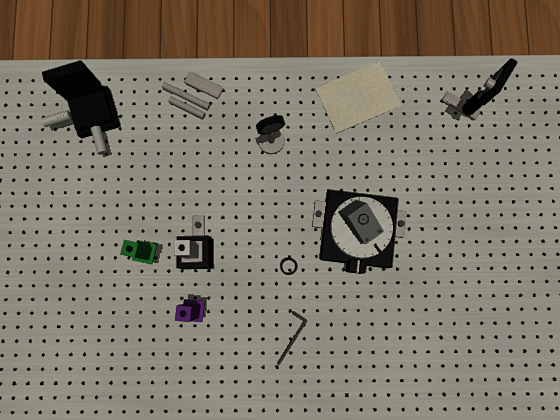

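View pics/a_side.png

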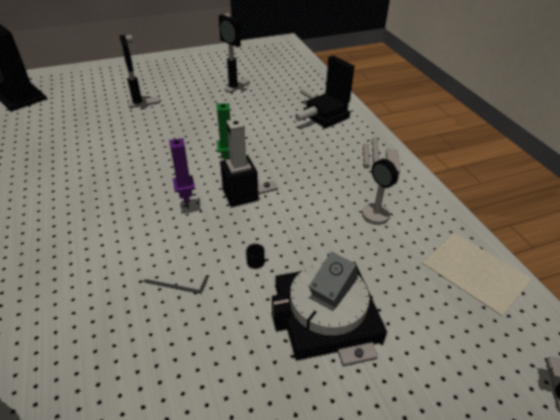

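View pics/a_wrist.png

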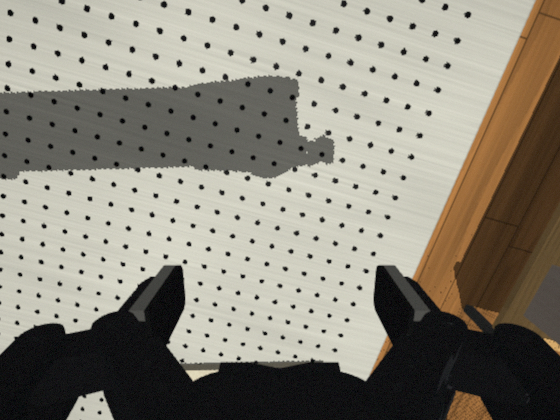

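The top view shows the stage at about (360,228). There are three gauge-like things: green at (140,250), aluminium in a black holder at (190,250), and purple at (190,310). The aluminium one standing in the holder fits the description, and I'll confirm it in an enlarged crop.

```bash
cat > h.py <<'E'
from station import bot
import cv2,numpy as np
from scipy.spatial.transform import Rotation as R
def ray(c,u,v):
    E=np.asarray(c["extrinsics"]); d=E[:3,:3]@np.array([(u-c["cx"])/c["fx"],(v-c["cy"])/c["fy"],1.]); return E[:3,3],d
def onz(c,u,v,z):
    o,d=ray(c,u,v); return o+d*(z-o[2])/d[2]
def dp(c,D,u,v):
    o,d=ray(c,u,v); return o+d*D[int(round(v)),int(round(u))]
def tri(l):
    A=np.zeros((3,3));b=np.zeros(3)
    for o,d in l:
        d=d/np.linalg.norm(d);P=np.eye(3)-np.outer(d,d);A+=P;b+=P@o
    p=np.linalg.solve(A,b); return p,[np.linalg.norm(np.cross(p-o,d/np.linalg.norm(d))) for o,d in l]
def proj(c,p):
    E=np.linalg.inv(c["extrinsics"]);q=E[:3,:3]@np.asarray(p)+E[:3,3];return np.array([c["fx"]*q[0]/q[2]+c["cx"],c["fy"]*q[1]/q[2]+c["cy"]])
def crop(img,x0,y0,w,h,s,out):
    cv2.imwrite(out,cv2.resize(img[y0:y0+h,x0:x0+w],None,fx=s,fy=s,interpolation=cv2.INTER_CUBIC))
def tool():
    o=bot.get_obs(); return o,R.from_quat(np.roll(o["tool_rot"],-1)).as_matrix()
E
python3 - <<'E'
from h import *
t=cv2.imread("pics/a_top.png");s=cv2.imread("pics/a_side.png")
crop(t,300,180,120,100,6,"pics/c1.png")
crop(t,110,205,120,120,5,"pics/c2.png")
crop(s,260,240,140,130,4,"pics/c3.png")
crop(s,160,90,130,130,4,"pics/c4.png")
E
```

```text
(no output)
```

View pics/c1.png

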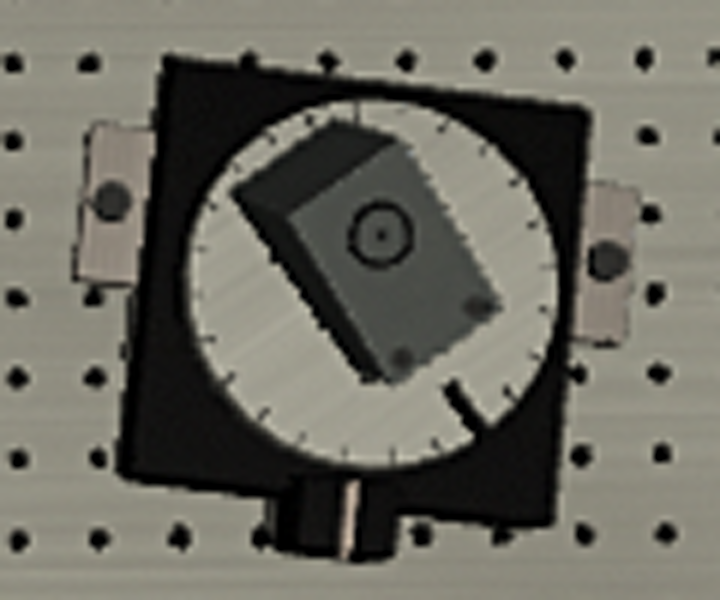

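View pics/c2.png

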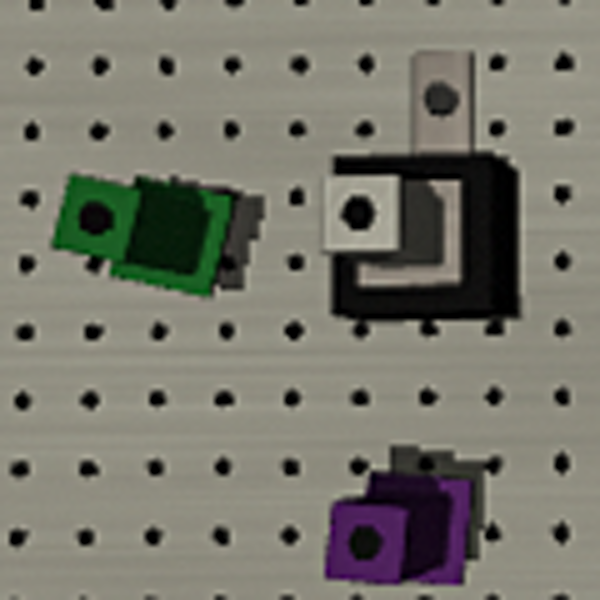

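View pics/c3.png

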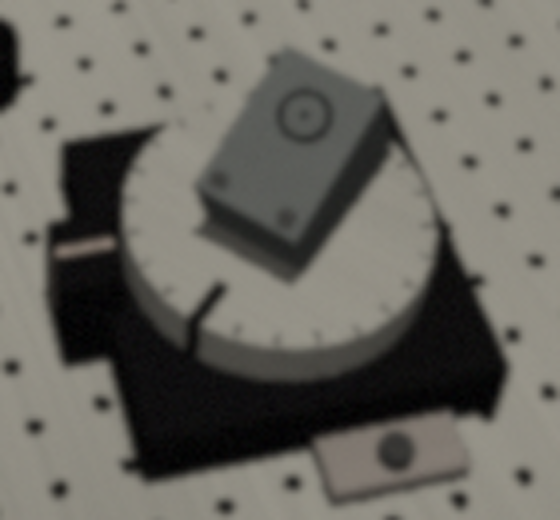

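View pics/c4.png

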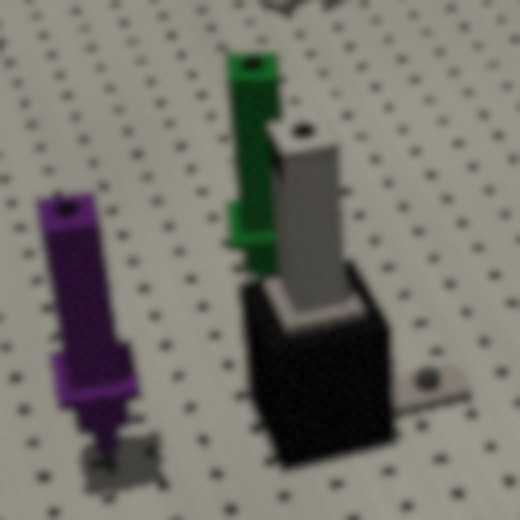

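The crops confirm it: the aluminium gauge stands in the holder with its top at about (182,248) and its hole dot at (181,247). The green and purple ones are look-alikes standing loose. Next I'll measure the ring, disc, notch and line.

```bash
cat > m1.py <<'E'
from h import *
from scipy.optimize import least_squares
ct=bot.calibration("top");cs=bot.calibration("side")
f=lambda x,y,s,x0,y0:((x+.5)/s-.5+x0,(y+.5)/s-.5+y0)
T=lambda x,y:f(x,y,6,300,180)
S=lambda x,y:f(x,y,4,260,240)
Dt=np.load("pics/a_top.npy");Ds=np.load("pics/a_side.npy")
p,e=tri([ray(ct,*T(381,235)),ray(cs,*S(304,115))]);print("ring",p,e,dp(ct,Dt,*T(381,235)),dp(cs,Ds,*S(304,115)))
rim=np.array([onz(ct,*T(*q),.05) for q in [(192,265),(215,185),(360,98),(445,108),(520,160),(560,270),(545,340),(410,467),(330,462),(240,395),(200,330)]])
r=least_squares(lambda a:np.hypot(rim[:,0]-a[0],rim[:,1]-a[1])-a[2],[.6,-.15,.055]);print("disc",r.x,r.fun.round(4)); ax=r.x[:2]
rim=np.array([onz(cs,*S(*q),.05) for q in [(122,215),(135,165),(437,240),(425,290),(370,340),(300,352),(230,345),(160,310),(135,270)]])
r=least_squares(lambda a:np.hypot(rim[:,0]-a[0],rim[:,1]-a[1])-a[2],[.6,-.15,.055]);print("disc side",r.x,r.fun.round(4))
tri_p=lambda n,a,b:print(n,*[x.round(4) if hasattr(x,'round') else x for x in tri([ray(ct,*T(*a)),ray(cs,*S(*b))])])
no=onz(ct,*T(483,432),.05);li=onz(ct,*T(352,482),.05);lo=onz(ct,*T(347,556),.05)
nos=onz(cs,*S(192,322),.05);lis=onz(cs,*S(115,242),.05);los=onz(cs,*S(55,250),.05)
tri_p("notch",(483,432),(192,322));tri_p("line in",(352,482),(115,242))
an=lambda p,a=ax:np.degrees(np.arctan2(*(p[:2]-a)[::-1]))
for q in (no,li,lo,nos,lis,los):print(q.round(4),an(q),np.hypot(*(q[:2]-ax)))
# block top corners
for n,a in dict(lowL=(395,383),lowR=(500,308),hiR=(400,140),hiL=(288,213)).items():print(n,dp(ct,Dt,*T(*a)))
for x,y in ((320,220),(420,200),(440,290),(380,330)):print(dp(ct,Dt,*T(x,y)))
E
python3 m1.py
```

```text
ring [ 0.6054585  -0.13601524  0.0932978 ] [np.float64(0.00144188655178278), np.float64(0.0014418865517827285)] [ 0.60696903 -0.13671639  0.09228915] [ 0.60386656 -0.13594925  0.0935938 ]
disc [ 0.59976415 -0.14254654  0.05484294] [-0.0002  0.0001 -0.0005  0.0007  0.0013 -0.0004 -0.0023  0.0015  0.0014
 -0.0013 -0.0003]
disc side [ 0.5947552  -0.14381029  0.05499696] [-0.0004 -0.0003  0.      0.0005  0.0003 -0.0016 -0.0003  0.0018  0.    ]
notch [ 0.5522 -0.1719  0.0491] [np.float64(0.0020152847671556936), np.float64(0.0020152847671554585)]
line in [ 0.5388 -0.1332  0.0495] [np.float64(0.001054217997109769), np.float64(0.001054217997109589)]
[ 0.5541 -0.1723  0.05  ] -146.89131752823212 0.05455276444105268
[ 0.5398 -0.1334  0.05  ] 171.35912632901372 0.06066854636542089
[ 0.5182 -0.1313  0.05  ] 172.13905113162483 0.0823041163844531
[ 0.5499 -0.172   0.05  ] -149.39442197977817 0.05791575321608237
[ 0.5376 -0.1333  0.05  ] 171.58099339970923 0.06283572789774113
[ 0.517  -0.1294  0.05  ] 170.9464978298895 0.08376583883113908
lowL [ 0.56624235 -0.14156459  0.07966651]
lowR [ 0.58746996 -0.1723779   0.07878094]
hiR [ 0.63262668 -0.1414437   0.1004511 ]
hiL [ 0.61262907 -0.10986595  0.09817398]
[ 0.61060777 -0.11880012  0.09786728]
[ 0.61676743 -0.14796543  0.09263239]
[ 0.59209412 -0.15424348  0.08485696]
[ 0.58071569 -0.13660862  0.08636661]
```

Measurements agree so far: the axis is at about (0.598,-0.143), the disc radius fits 55 mm, the ring height is 92-93 mm, and the turntable stands at about +41°. I'll move over the stage for a closer wrist view.

```bash
python3 -m crank '[[[0.035,-0.025,0],[0,0,0],0.085],[[0.04,-0.028,0],[0,0,0],0.085],[[0.04,-0.028,0],[0,0,0],0.085],[[0.04,-0.028,0],[0,0,0],0.085],[[0.04,-0.028,0],[0,0,0],0.085],[[0.04,-0.028,0],[0,0,0],0.085],[[0.04,-0.028,0],[0,0,0],0.085],[[0.04,-0.028,0],[0,0,0],0.085],[[0.04,-0.028,0],[0,0,0],0.085],[[0.04,-0.028,0],[0,0,0],0.085]]' 40
python3 -m crank '[[[0.04,-0.028,0],[0,0,0],0.085],[[0.04,-0.028,0],[0,0,0],0.085],[[0.02,-0.017,0],[0,0,0],0.085],[[0,0,0],[0,0,-9],0.085],[[0,0,0],[0,0,-8.5],0.085],[[0,0,0],[0,0,0],0.085]]'
cat > look.py <<'E'
import sys
from h import *
n=sys.argv[1]
o,M=tool();print(o["t"],o["eef_pos"],"\n",M.round(3))
cams=sys.argv[2:]
for k in cams:
    c=bot.calibration(k);p,d=bot.read_camera(k);cv2.imwrite(f"pics/{n}_{k}.png",p[:,:,::-1]);np.savez(f"pics/{n}_{k}.npz",d=d,**c)
E
python3 look.py b wrist
```

```text
t: 1.4
eef_pos: [0.4889, -0.2746, 0.2452]
tool_rot: [-0.0, 0.991, 0.137, -0.0]
contact_force: [0.2, -0.2, -0.8]
gripper_width: 0.999
t: 2.15
eef_pos: [0.5644, -0.1786, 0.245]
tool_rot: [-0.0, 0.958, 0.285, -0.0]
contact_force: [0.6, -0.2, 0.3]
gripper_width: 0.995
2.15 [ 0.56442464 -0.17855048  0.24499508] 
 [[ 0.837  0.547 -0.001]
 [ 0.547 -0.837  0.   ]
 [-0.    -0.001 -1.   ]]
```

View pics/b_wrist.png

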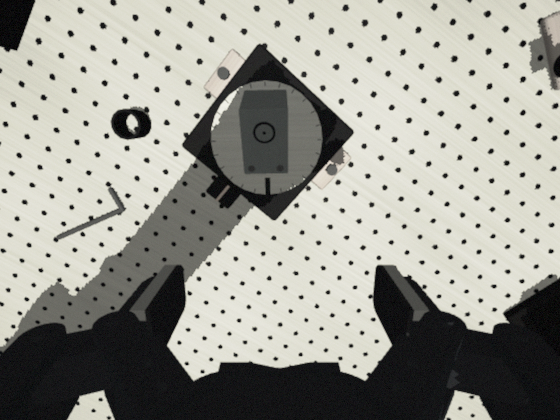

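The wrist view shows the ring at (264,132), notch at (267,187), tongue line near (223,192) and block sides at about x=243 and x=288. I'll enlarge it.

Run:
```python
from h import *
w=cv2.imread("pics/b_wrist.png");w=cv2.convertScaleAbs(w,alpha=1.6,beta=20)
crop(w,190,75,150,140,5,"pics/b2.png")
```

```text
(no output)
```

View pics/b2.png

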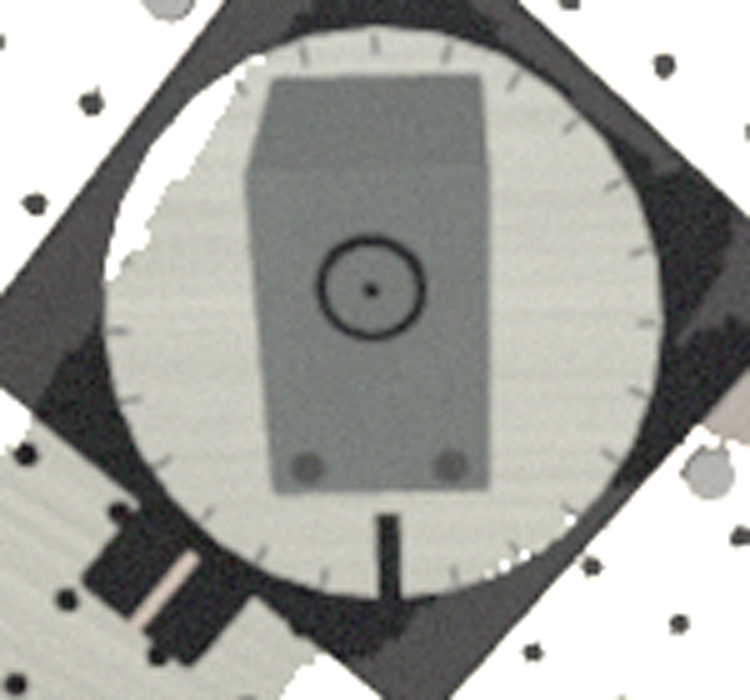

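```bash
cat > m2.py <<'E'
from h import *
from scipy.optimize import least_squares
z=np.load("pics/b_wrist.npz");c={k:z[k] for k in z};D=z["d"]
W=lambda x,y:((x+.5)/5-.5+190,(y+.5)/5-.5+75)
rim=np.array([onz(c,*W(*q),.05) for q in [(107,330),(118,400),(200,530),(290,583),(480,590),(645,430),(662,325),(645,210),(580,115),(380,25),(450,35),(108,270)]])
r=least_squares(lambda a:np.hypot(rim[:,0]-a[0],rim[:,1]-a[1])-a[2],[.6,-.15,.055]);ax=r.x[:2];print("disc",r.x,r.fun.round(4))
an=lambda p:np.degrees(np.arctan2(*(p[:2]-ax)[::-1]))
no=onz(c,*W(390,598),.05);ni=onz(c,*W(387,516),.05);li=onz(c,*W(193,556),.05);lo=onz(c,*W(138,626),.05)
for q in (no,ni,li,lo):print(q.round(4),an(q),np.hypot(*(q[:2]-ax)))
print("notch dir",np.degrees(np.arctan2(*(no-ni)[1::-1])),"line dir",np.degrees(np.arctan2(*(lo-li)[1::-1])))
cs=bot.calibration("side");ct=bot.calibration("top")
print("ring",*tri([ray(c,*W(371,290)),ray(cs,335.6,268.4),ray(ct,363.08,218.75)]),dp(c,D,*W(371,290)))
a,b=dp(c,D,*W(257,200)),dp(c,D,*W(280,480));e,f=dp(c,D,*W(482,200)),dp(c,D,*W(482,480))
print(a,b,e,f)
lowL,lowR=onz(c,*W(276,493),.0797),onz(c,*W(489,489),.0797);hiL,hiR=onz(c,*W(247,175),.1003),onz(c,*W(487,170),.1003)
print(lowL,lowR,hiL,hiR)
for p,q in((lowL,lowR),(hiL,hiR),(lowL,hiL),(lowR,hiR)):print(np.linalg.norm(p-q),np.degrees(np.arctan2(*(q-p)[1::-1])))
print("mid",(lowL+lowR+hiL+hiR)/4)
E
python3 m2.py
```

```text
disc [ 0.59769634 -0.14116624  0.05527895] [-0.0004 -0.      0.0001 -0.0003  0.0007  0.0002 -0.0007 -0.     -0.0005
  0.0006  0.0004 -0.0001]
[ 0.5524 -0.1712  0.05  ] -146.3981204378517 0.054344698063759446
[ 0.5666 -0.1615  0.05  ] -146.8774712805318 0.03718473641139114
[ 0.5378 -0.1326  0.05  ] 171.90216581853875 0.06054720410382348
[ 0.5187 -0.1306  0.05  ] 172.4004639825881 0.07968287150424737
notch dir -145.3595969470832 line dir 173.9765240667714
ring [ 0.60550987 -0.1357205   0.0930573 ] [np.float64(0.0004287728274343613), np.float64(0.0013912744606193795), np.float64(0.0015655028787719346)] [ 0.60564984 -0.13531957  0.09525908]
[ 0.60782536 -0.11211011  0.09954729] [ 0.62452465 -0.13884426  0.37444395] [ 0.62794554 -0.14288824  0.09939396] [ 0.58721011 -0.17030678  0.0807982 ]
[ 0.56427456 -0.13997817  0.0797    ] [ 0.58638671 -0.17242395  0.0797    ] [ 0.61030777 -0.10880651  0.1003    ] [ 0.63226206 -0.14097955  0.1003    ]
0.03926418606000844 -55.72515162314399
0.03894990766412182 -55.69109816568266
0.05928818411009695 34.10412271879239
0.059309846822834945 34.4279634599371
mid [ 0.59830778 -0.14054704  0.09      ]
```

The measurements check out: axis (0.598,-0.141), block 39×59 mm, block azimuth 34.2°, line azimuth ~172°, so the turn needed is about -42°. I'll descend onto the block.

```bash
python3 -m crank '[[[0.025,-0.007,0],[0,0,0],0.085],[[0.024,-0.0065,0],[0,0,0],0.085],[[0,0,0.03],[0,0,-1],0.085],[[0,0,0.04],[0,0,0],0.085],[[0,0,0.04],[0,0,0],0.085],[[0,0,0.03],[0,0,0],0.085],[[0,0,0.02],[0,0,0],0.085],[[0,0,0.012],[0,0,0],0.085],[[0,0,0],[0,0,0],0.085]]' 40
python3 look.py c wrist side
```

```text
t: 3.32
eef_pos: [0.5981, -0.1404, 0.0731]
tool_rot: [-0.0, 0.956, 0.294, -0.0]
contact_force: [-0.8, -0.4, -0.5]
gripper_width: 0.997
3.325 [ 0.59814998 -0.14035932  0.07305211] 
 [[ 0.827  0.562 -0.001]
 [ 0.562 -0.827  0.   ]
 [-0.    -0.    -1.   ]]
```

View pics/c_wrist.png

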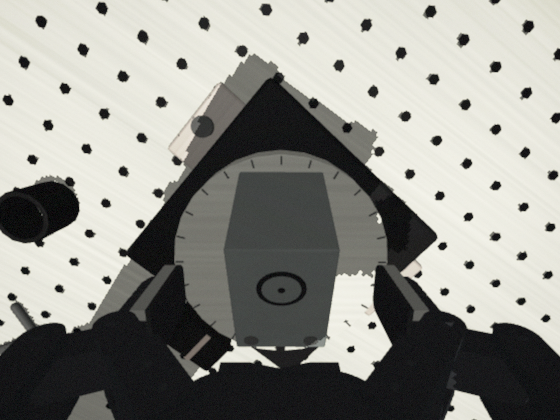

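View pics/c_side.png

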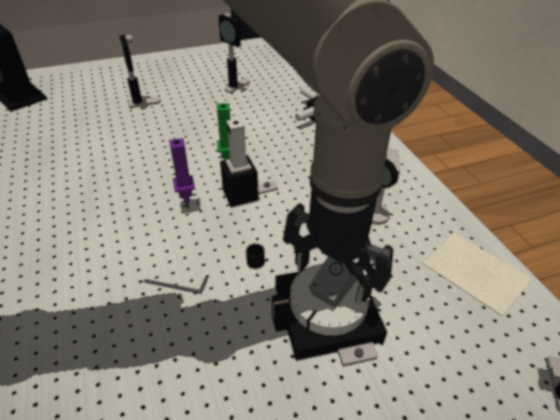

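The block sits centred between the pads. Close on it and turn it.

```bash
python3 -m crank '[[[0,0,0],[0,0,0],0.03],[[0,0,0],[0,0,0],0.03],[[0,0,0],[0,0,0],0.03],[[0,0,0],[0,0,0],0.03],[[0,0,0],[0,0,0],0.03],[[0,0,0],[0,0,0],0.03]]' 50
python3 -m crank '[[[0,0,0],[0,0,4],0.03],[[0,0,0],[0,0,6],0.03],[[0,0,0],[0,0,7],0.03],[[0,0,0],[0,0,7],0.03],[[0,0,0],[0,0,7],0.03],[[0,0,0],[0,0,6],0.03],[[0,0,0],[0,0,4],0.03],[[0,0,0],[0,0,1],0.03],[[0,0,0],[0,0,0],0.03],[[0,0,0],[0,0,0],0.03]]'
python3 look.py d wrist side top
```

```text
t: 4.18
eef_pos: [0.5988, -0.1409, 0.0741]
tool_rot: [0.001, 0.956, 0.294, 0.001]
contact_force: [-0.9, -1.4, 5.3]
gripper_width: 0.46
t: 5.42
eef_pos: [0.5988, -0.1409, 0.0741]
tool_rot: [0.0, 0.998, -0.068, 0.001]
contact_force: [-1.2, -0.8, 6.4]
gripper_width: 0.461
5.425 [ 0.59881117 -0.14087285  0.07408589] 
 [[ 0.991 -0.136  0.001]
 [-0.136 -0.991 -0.001]
 [ 0.001  0.    -1.   ]]
```

View pics/d_wrist.png

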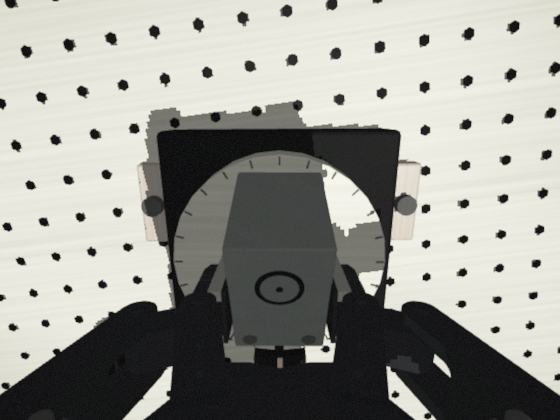

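Run:
```python
from h import *
w=cv2.imread("pics/d_wrist.png");w=cv2.convertScaleAbs(w,alpha=2.5,beta=20)
crop(w,230,325,100,50,8,"pics/d2.png")
w=cv2.imread("pics/d_side.png");w=cv2.convertScaleAbs(w,alpha=2,beta=20)
crop(w,260,240,140,130,4,"pics/d3.png")
```

```text
(no output)
```

View pics/d2.png

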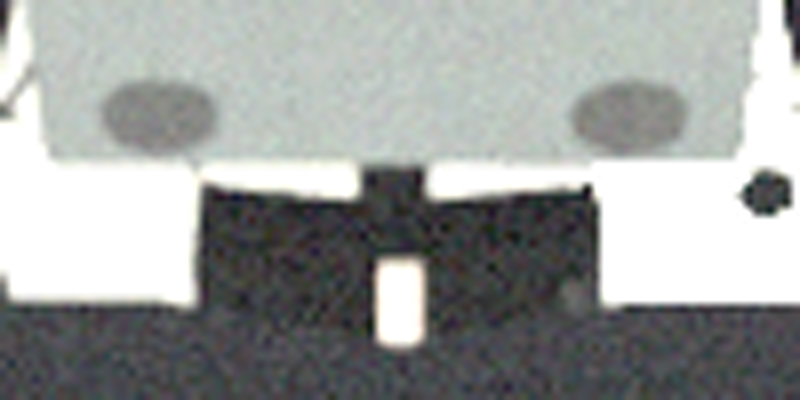

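View pics/d3.png

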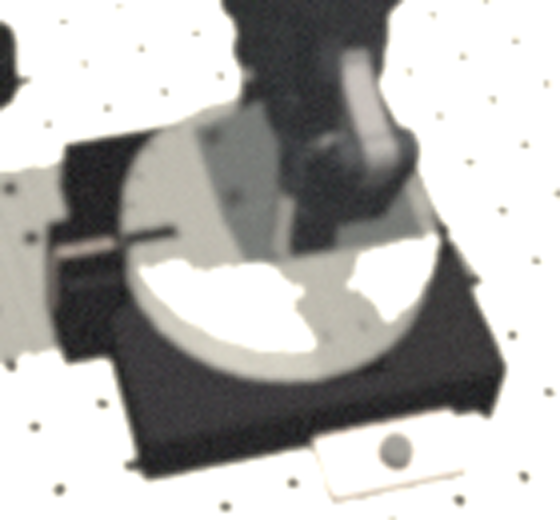

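The notch sits about 6 px of the enlarged crop (~0.5 mm, 0.5°) left of the line, so it has gone slightly too far clockwise. I'll nudge it back.

```bash
python3 -m crank '[[[0,0,0],[0,0,-0.6],0.03],[[0,0,0],[0,0,0],0.03],[[0,0,0],[0,0,0],0.03]]'
python3 look.py e wrist;  python3 - <<'E'
from h import *
w=cv2.imread("pics/e_wrist.png");w=cv2.convertScaleAbs(w,alpha=2.5,beta=20)
crop(w,230,325,100,50,8,"pics/e2.png")
E
```

```text
t: 5.95
eef_pos: [0.5988, -0.1409, 0.0741]
tool_rot: [0.0, 0.998, -0.063, 0.001]
contact_force: [-0.1, -1.9, 6.5]
gripper_width: 0.459
5.95 [ 0.59878299 -0.14092242  0.07406826] 
 [[ 0.992 -0.125  0.001]
 [-0.125 -0.992 -0.001]
 [ 0.001  0.001 -1.   ]]
```

View pics/e2.png

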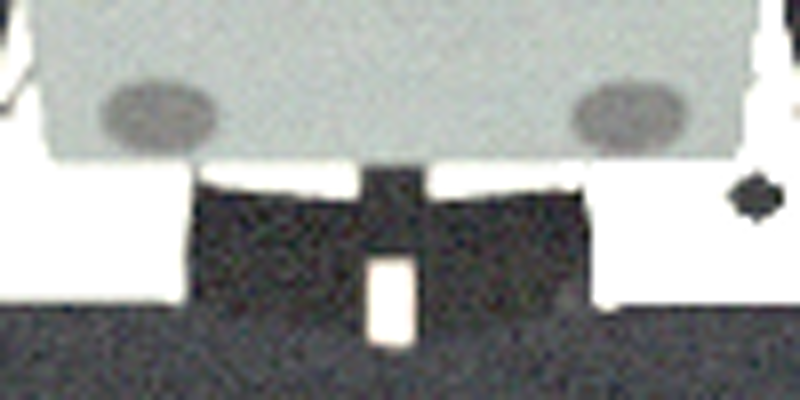

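Aligned within ~0.2 mm. Release and lift.

```bash
python3 -m crank '[[[0,0,0],[0,0,0],0.085],[[0,0,0],[0,0,0],0.085],[[0,0,0],[0,0,0],0.085],[[0,0,0],[0,0,0],0.085],[[0,0,-0.03],[0,0,0],0.085],[[0,0,-0.05],[0,0,0],0.085],[[0,0,-0.05],[0,0,0],0.085],[[-0.02,0,-0.045],[0,0,0],0.085],[[0,0,0],[0,0,0],0.085]]'
python3 look.py f wrist side top;  python3 - <<'E'
from h import *
w=cv2.imread("pics/f_wrist.png");w=cv2.convertScaleAbs(w,alpha=1.6,beta=20)
crop(w,200,110,160,150,5,"pics/f2.png")
w=cv2.imread("pics/f_side.png");w=cv2.convertScaleAbs(w,alpha=1.6,beta=20)
crop(w,260,240,140,130,5,"pics/f3.png")
E
```

```text
t: 7.12
eef_pos: [0.5796, -0.1383, 0.2525]
tool_rot: [0.0, 0.998, -0.063, 0.004]
contact_force: [0.5, -0.6, -1.1]
gripper_width: 0.994
7.125 [ 0.57960279 -0.13828349  0.25253468] 
 [[ 0.992 -0.125  0.007]
 [-0.125 -0.992 -0.001]
 [ 0.007  0.    -1.   ]]
```

View pics/f2.png

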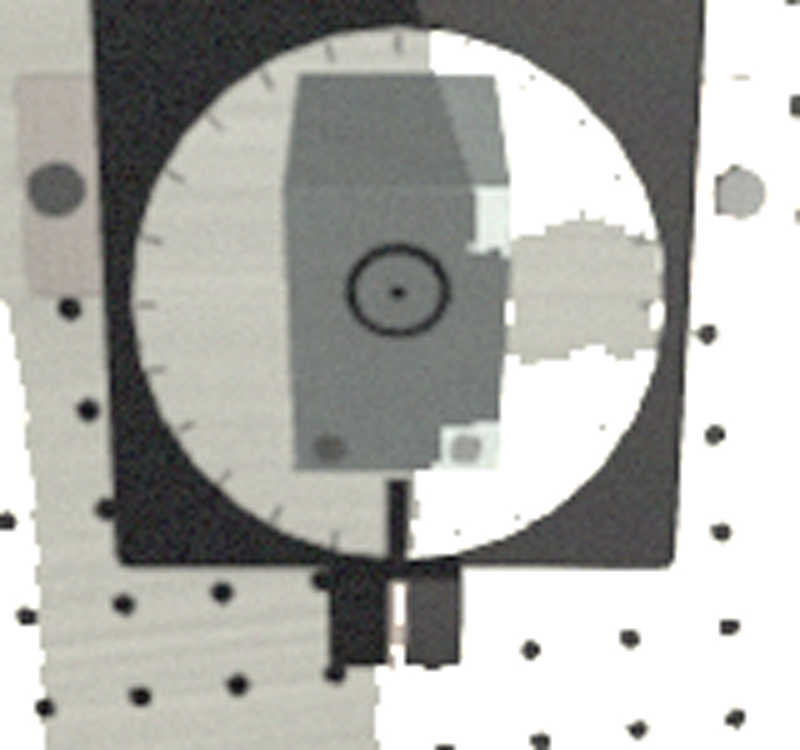

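View pics/f3.png

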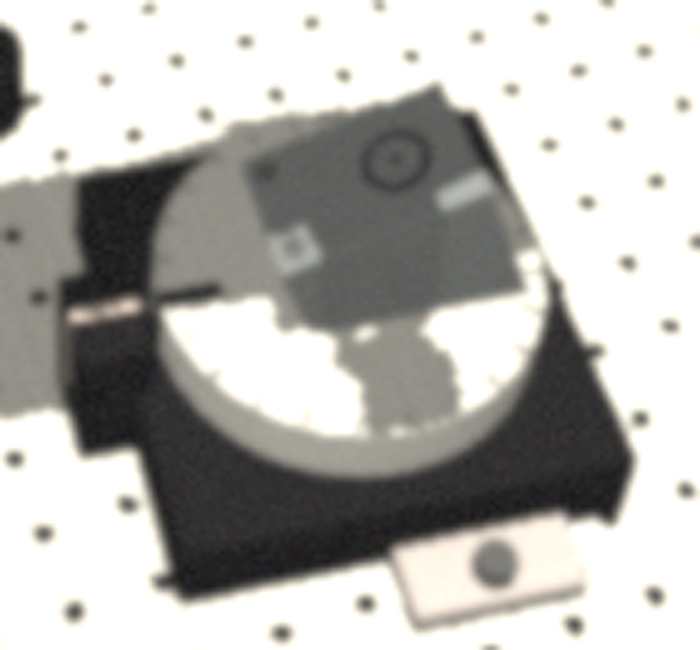

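View pics/f_top.png

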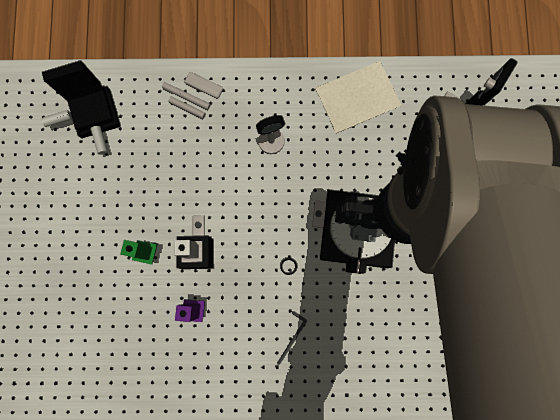

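Notch (399,482→558 in crop) and line (398,575→665) lie on one straight line. Next I'll measure the ring, the residual angle and the gauge.

```bash
cat > m3.py <<'E'
from h import *
from scipy.optimize import least_squares
z=np.load("pics/f_wrist.npz");c={k:z[k] for k in z};D=z["d"]
W=lambda x,y:((x+.5)/5-.5+200,(y+.5)/5-.5+110)
S=lambda x,y:((x+.5)/5-.5+260,(y+.5)/5-.5+240)
rim=np.array([onz(c,*W(*q),.05) for q in [(132,305),(150,240),(150,375),(210,475),(330,548),(480,550),(600,470),(663,310),(645,235),(580,120),(400,28),(200,120)]])
r=least_squares(lambda a:np.hypot(rim[:,0]-a[0],rim[:,1]-a[1])-a[2],[.6,-.15,.055]);ax=r.x[:2];print("disc",r.x,r.fun.round(4))
an=lambda p:np.degrees(np.arctan2(*(p[:2]-ax)[::-1]))
for q in ((397.5,556),(399,482),(397,578),(398,664)):
    q=onz(c,*W(*q),.05);print(q.round(4),an(q),np.hypot(*(q[:2]-ax)))
cs=bot.calibration("side")
p,e=tri([ray(c,*W(398,292)),ray(cs,*S(395,160))]);print("ring",p,e,onz(c,*W(398,292),.0934))
lowL,lowR=onz(c,*W(295,470),.0797),onz(c,*W(499,468),.0797);hiL,hiR=onz(c,*W(286,187),.1003),onz(c,*W(510,187),.1003)
for p,q in((lowL,lowR),(hiL,hiR),(lowL,hiL),(lowR,hiR)):print(np.linalg.norm(p-q),np.degrees(np.arctan2(*(q-p)[1::-1])))
# slope from the wrist depth
pts=np.array([dp(c,D,*W(x,y)) for x in range(310,460,8) for y in range(210,420,8)])
m=pts.mean(0);n=np.linalg.svd(pts-m)[2][2];n*=np.sign(n[2]);print("normal",n,"tilt",np.degrees(np.arccos(n[2])),"az",np.degrees(np.arctan2(-n[1],-n[0])),"plane mid z",m)
# gauge
ct=bot.calibration("top")
t=cv2.imread("pics/f_top.png");s=cv2.imread("pics/f_side.png")
crop(t,160,200,70,80,8,"pics/g1.png");crop(s,205,100,80,120,5,"pics/g2.png")
E
python3 m3.py
```

```text
disc [ 0.59680223 -0.14038199  0.05429117] [ 0.0009 -0.0014 -0.0004 -0.0007 -0.0004  0.0009  0.0008  0.0006 -0.0015
 -0.0014  0.0017  0.0009]
[ 0.5436 -0.1335  0.05  ] 172.66918111135502 0.05367147749889054
[ 0.56   -0.1359  0.05  ] 173.09076714468563 0.0370610776992649
[ 0.5386 -0.1328  0.05  ] 172.57718956066802 0.0586961807373873
[ 0.5187 -0.1305  0.05  ] 172.8021895887489 0.07872749223353946
ring [ 0.60633317 -0.14127874  0.09166301] [np.float64(0.00037968415633669574), np.float64(0.00037968415633673374)] [ 0.60688138 -0.14155948  0.0934    ]
0.03962030529199563 -96.59374403995916
0.03860489035279146 -97.17341759552993
0.05955789123637691 -7.864933792273655
0.059179109305443504 -6.823356979079043
normal [0.11244612 0.99354943 0.01467661] tilt 89.15906218949685 az -96.45704162410419 plane mid z [ 0.6030345  -0.13811821  0.09407568]
```

View pics/g1.png

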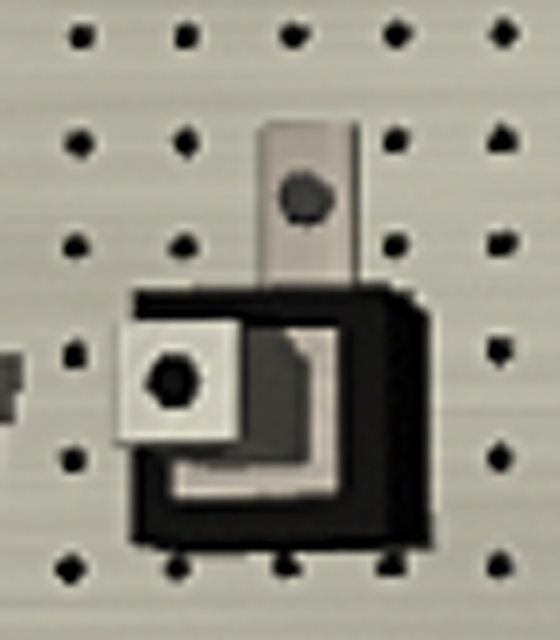

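View pics/g2.png

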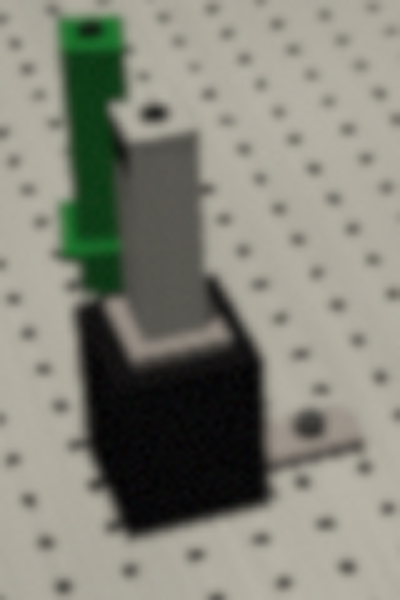

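Run:
```python
from h import *
ct=bot.calibration("top");cs=bot.calibration("side")
T=lambda x,y:((x+.5)/8-.5+160,(y+.5)/8-.5+200)
S=lambda x,y:((x+.5)/5-.5+205,(y+.5)/5-.5+100)
print("top dot",*tri([ray(ct,*T(173,381)),ray(cs,*S(154,114))]))
z=np.load("pics/f_top.npz");D=z["d"]
print("depth",dp(ct,D,*T(173,340)),dp(ct,D,*T(200,420)))
q=[onz(ct,*T(*p),.16) for p in ((122,318),(242,320),(238,443),(117,441))]
for i in range(4):
    d=q[(i+1)%4]-q[i];print(q[i].round(4),np.linalg.norm(d),np.degrees(np.arctan2(d[1],d[0])))
print("mid",np.mean(q,0))
q=[onz(ct,*T(*p),.076) for p in ((340,327),(338,497),(171,497))]
for i in range(2):
    d=q[i+1]-q[i];print(q[i].round(4),np.linalg.norm(d),np.degrees(np.arctan2(d[1],d[0])))
print("collar mid",(q[0]+q[2])/2)
```

```text
top dot [0.5549952  0.15636159 0.15965847] [np.float64(0.0014689169056526473), np.float64(0.001468916905652731)]
depth [0.56422047 0.15593427 0.1607694 ] [0.54891867 0.15081037 0.15920582]
[0.5686 0.166  0.16  ] 0.023098154021140394 -91.51121015840806
[0.568  0.1429 0.16  ] 0.023635015654473023 178.9824053381491
[0.5444 0.1433 0.16  ] 0.02319213669822471 88.50592134424045
[0.545  0.1665 0.16  ] 0.023641327237534312 -1.2455001677128008
mid [0.55650753 0.15466351 0.16      ]
[0.5744 0.1375 0.076 ] 0.03634743838382544 179.97461926449157
[0.538  0.1375 0.076 ] 0.035601240046611984 89.45377747489945
collar mid [0.55636569 0.15530638 0.076     ]
```

Run:
```python
from h import *
ct=bot.calibration("top");cs=bot.calibration("side")
T=lambda x,y:((x+.5)/5-.5+110,(y+.5)/5-.5+205)
S=lambda x,y:((x+.5)/4-.5+160,(y+.5)/4-.5+90)
print("green",*tri([ray(ct,*T(96,217)),ray(cs,*S(253,65))]))
print("purple",*tri([ray(ct,*T(366,543)),ray(cs,*S(67,208))]))
print(bot.get_obs()["q"].round(3))
```

```text
green [0.55578765 0.24180986 0.1437762 ] [np.float64(0.001458294763549591), np.float64(0.0014582947635496338)]
purple [0.4543471  0.15506677 0.14502539] [np.float64(0.0015087960956462535), np.float64(0.0015087960956461743)]
[ 0.194  0.346 -0.082  1.748  0.032  1.05  -1.595]
```

```bash
python3 -m crank '[[[-0.0075,-0.036,0],[0,0,0],0.055],[[-0.0075,-0.036,0],[0,0,0],0.055],[[-0.0075,-0.036,0],[0,0,0],0.055],[[-0.0075,-0.036,0],[0,0,0],0.055],[[-0.0075,-0.036,0],[0,0,0],0.055],[[-0.0075,-0.036,0],[0,0,0],0.055],[[-0.0075,-0.036,0],[0,0,0],0.055],[[-0.0075,-0.036,0],[0,0,0],0.055],[[0,0,0],[0,0,-6.4],0.055],[[0,0,0],[0,0,0],0.055]]' 60
python3 look.py h wrist
```

```text
t: 8.52
eef_pos: [0.5541, 0.1555, 0.2465]
tool_rot: [0.0, 1.0, -0.007, -0.002]
contact_force: [0.5, -1.7, 0.2]
gripper_width: 0.643
8.525 [0.55409246 0.15550343 0.24645165] 
 [[ 1.    -0.013 -0.003]
 [-0.013 -1.    -0.001]
 [-0.003  0.001 -1.   ]]
```

View pics/h_wrist.png

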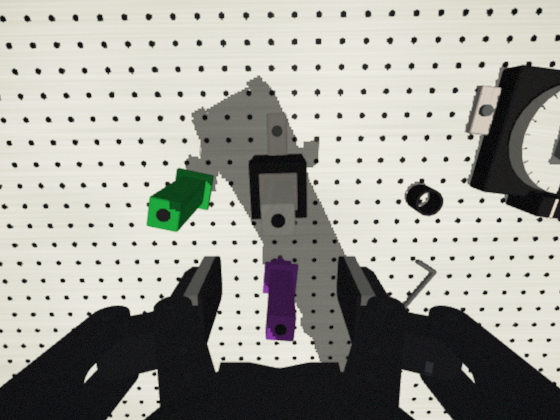

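Run:
```python
from h import *
z=np.load("pics/h_wrist.npz");c={k:z[k] for k in z}
w=cv2.imread("pics/h_wrist.png");crop(w,240,150,80,90,7,"pics/h2.png")
ct=bot.calibration("top");cs=bot.calibration("side")
g=cv2.cvtColor(w,cv2.COLOR_BGR2GRAY)
print(onz(c,279,220.5,.16),tri([ray(c,279,220.5),ray(ct,181.19,247.19),ray(cs,235.4,122.4)]))
```

```text
[0.55453894 0.1558421  0.16      ] (array([0.55480599, 0.15599633, 0.16009553]), [np.float64(0.00027173648971222294), np.float64(0.001578682070277727), np.float64(0.0013930059098228491)])
```

View pics/h2.png

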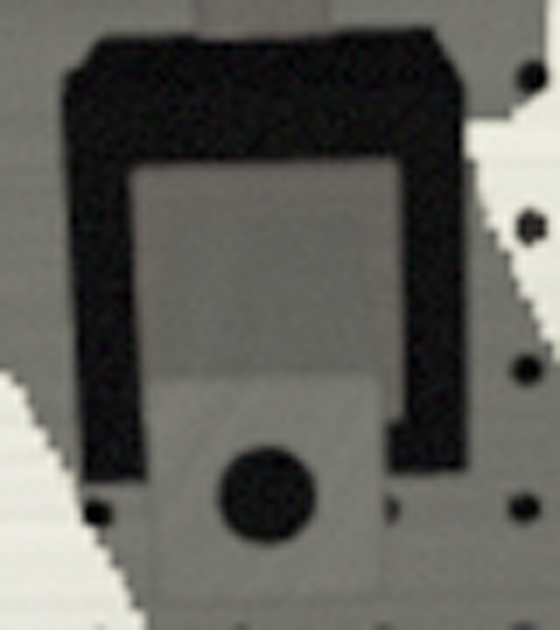

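The gauge dot at (279,220) sits under the TCP within 1 mm and the height of 160 mm is confirmed. Descend and grip.

```bash
python3 -m crank '[[[0.001,-0.0005,0.03],[0,0,-0.8],0.055],[[0,0,0.035],[0,0,0],0.055],[[0,0,0.03],[0,0,0],0.055],[[0,0,0.018],[0,0,0],0.055],[[0,0,0.008],[0,0,0],0.055],[[0,0,0],[0,0,0],0.055],[[0,0,0],[0,0,0],0.01],[[0,0,0],[0,0,0],0.01],[[0,0,0],[0,0,0],0.01],[[0,0,0],[0,0,0],0.01]]' 60
python3 -m crank '[[[0,0,0],[0,0,0],0.01],[[0,0,0],[0,0,0],0.01]]'
python3 look.py i wrist side
```

```text
t: 9.82
eef_pos: [0.5565, 0.1563, 0.1284]
tool_rot: [-0.0, 1.0, 0.0, 0.001]
contact_force: [-0.4, 0.1, 5.7]
gripper_width: 0.273
t: 10.07
eef_pos: [0.5565, 0.1563, 0.1284]
tool_rot: [-0.0, 1.0, 0.0, 0.001]
contact_force: [0.7, 0.9, 5.6]
gripper_width: 0.273
10.075 [0.55648636 0.15628262 0.12841798] 
 [[ 1.     0.001  0.002]
 [ 0.001 -1.     0.001]
 [ 0.002 -0.001 -1.   ]]
```

View pics/i_wrist.png

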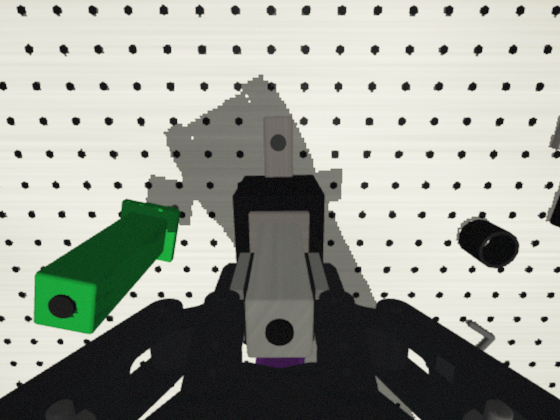

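View pics/i_side.png

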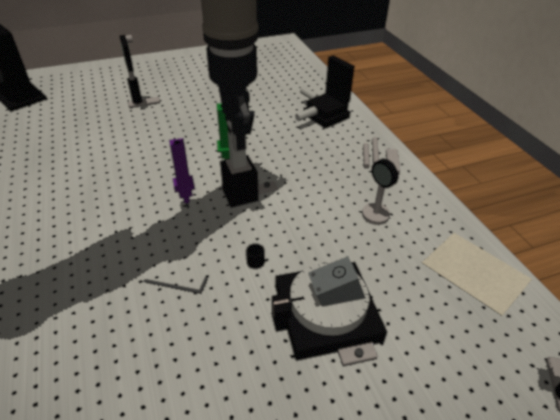

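Gripped at a 23 mm width. Lift straight up.

```bash
python3 -m crank '[[[0,0,-0.01],[0,0,0],0.01],[[0,0,-0.02],[0,0,0],0.01],[[0,0,-0.03],[0,0,0],0.01],[[0,0,-0.03],[0,0,0],0.01],[[0,0,-0.03],[0,0,0],0.01],[[0,0,-0.03],[0,0,0],0.01],[[0,0,0],[0,0,0],0.01],[[0,0,0],[0,0,0],0.01]]'
python3 look.py j wrist side top
```

```text
t: 11.18
eef_pos: [0.555, 0.1554, 0.2762]
tool_rot: [0.0, 1.0, 0.0, -0.001]
contact_force: [0.3, -0.1, -3.1]
gripper_width: 0.273
11.175 [0.55496783 0.15543745 0.27620849] 
 [[ 1.     0.001 -0.002]
 [ 0.001 -1.    -0.001]
 [-0.002  0.001 -1.   ]]
```

View pics/j_side.png

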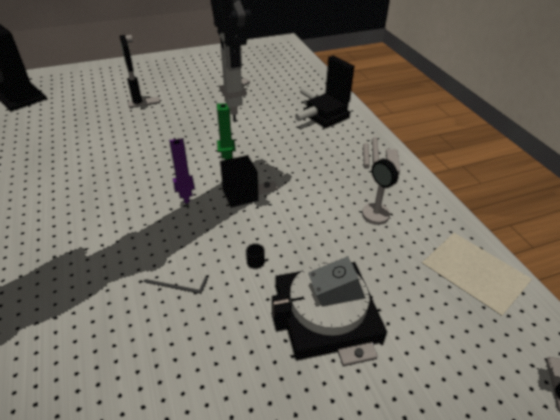

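View pics/j_wrist.png

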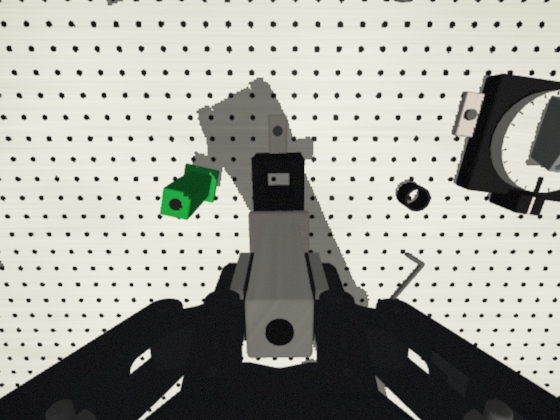

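The gauge is out of the holder cleanly, with its tip at about (233,121) in the side view. Carry it over at height, then yaw and tilt.

```bash
python3 -m crank '[[[0,0.025,0],[0,0,0],0.01],[[0,0.04,0],[0,0,0],0.01],[[0,0.045,0],[0,0,0],0.01],[[0,0.045,0],[0,0,0],0.01],[[0,0.045,0],[0,0,0],0.01],[[0,0.04,0],[0,0,0],0.01],[[0.004,0.03,0],[0,0,0],0.01],[[0,0.021,0],[0,0,7.3],0.01],[[0,0,0],[0,10,0],0.01],[[0,0,0],[0,10,0],0.01]]'
python3 -m crank '[[[0,0,0],[0,0,0],0.01],[[0,0,0],[0,0,0],0.01],[[0,0,0],[0,0,0],0.01]]'
python3 look.py k wrist side
python3 - <<'E'
from h import *
o,M=tool();p=o["eef_pos"];print(o["q"].round(3))
ring=np.array([.6066,-.1415,.0928]);a=np.radians(-7.25);t=np.radians(20)
n=np.array([-np.sin(t)*np.cos(a),-np.sin(t)*np.sin(a),np.cos(t)]);x=np.array([np.cos(t)*np.cos(a),np.cos(t)*np.sin(a),np.sin(t)])
Mt=np.column_stack([x,np.cross(-n,x),-n])
print("rot err in tool deg",np.degrees(R.from_matrix(M.T@Mt).as_rotvec()))
d=ring+n*(.1134+.025)-p;print("delta tool",M.T@d)
E
```

```text
t: 12.58
eef_pos: [0.56, -0.1355, 0.2766]
tool_rot: [0.011, 0.982, -0.063, 0.175]
contact_force: [0.3, 1.3, -1.7]
gripper_width: 0.271
t: 12.95
eef_pos: [0.5616, -0.1351, 0.2779]
tool_rot: [0.011, 0.983, -0.062, 0.173]
contact_force: [-0.8, -0.6, -2.1]
gripper_width: 0.274
12.95 [ 0.56161865 -0.13505835  0.27791822] 
 [[ 0.932 -0.126  0.339]
 [-0.118 -0.992 -0.043]
 [ 0.342 -0.    -0.94 ]]
[ 0.209  0.129 -0.087  2.005  0.019  0.659 -1.586]
rot err in tool deg [-0.01309323  0.01051206  0.01244815]
delta tool [-0.02009551  0.00066465  0.05092687]
```

View pics/k_side.png

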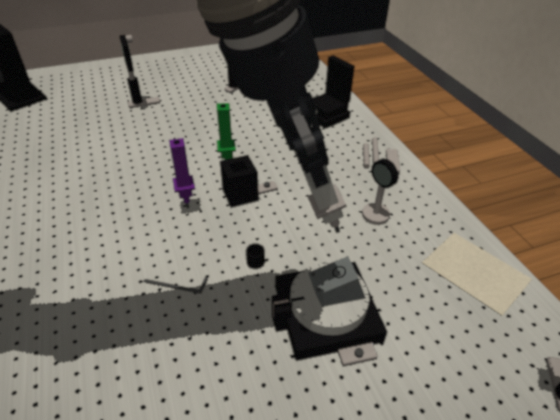

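View pics/k_wrist.png

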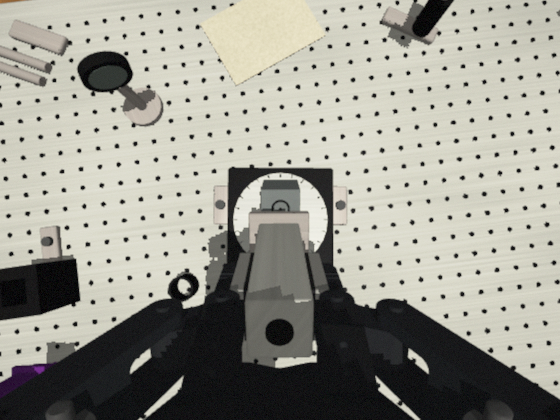

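Orientation is within 0.02° of target. Move to about 18 mm standoff and measure the tip in the side view.

```bash
python3 -m crank '[[[-0.01,0,0.02],[0,0,0],0.01],[[-0.01,0.0007,0.02],[0,0,0],0.01],[[0,0,0.012],[0,0,0],0.01],[[0,0,0.006],[0,0,0],0.01],[[0,0,0],[0,0,0],0.01],[[0,0,0],[0,0,0],0.01],[[0,0,0],[0,0,0],0.01]]'
python3 look.py l wrist side top
python3 - <<'E'
from h import *
s=cv2.imread("pics/l_side.png");s=cv2.convertScaleAbs(s,alpha=1.7,beta=10);crop(s,270,190,120,120,6,"pics/l2.png")
s=cv2.imread("pics/l_wrist.png");s=cv2.convertScaleAbs(s,alpha=1.7,beta=10);crop(s,210,170,140,200,3,"pics/l3.png")
s=cv2.imread("pics/l_top.png");s=cv2.convertScaleAbs(s,alpha=1.7,beta=10);crop(s,290,170,140,120,5,"pics/l4.png")
E
```

```text
t: 13.92
eef_pos: [0.5612, -0.136, 0.2166]
tool_rot: [0.011, 0.983, -0.062, 0.174]
contact_force: [0.2, -0.3, -1.3]
gripper_width: 0.274
13.925 [ 0.56122322 -0.13603179  0.21664599] 
 [[ 0.932 -0.126  0.34 ]
 [-0.119 -0.992 -0.043]
 [ 0.343  0.    -0.939]]
```

View pics/l2.png

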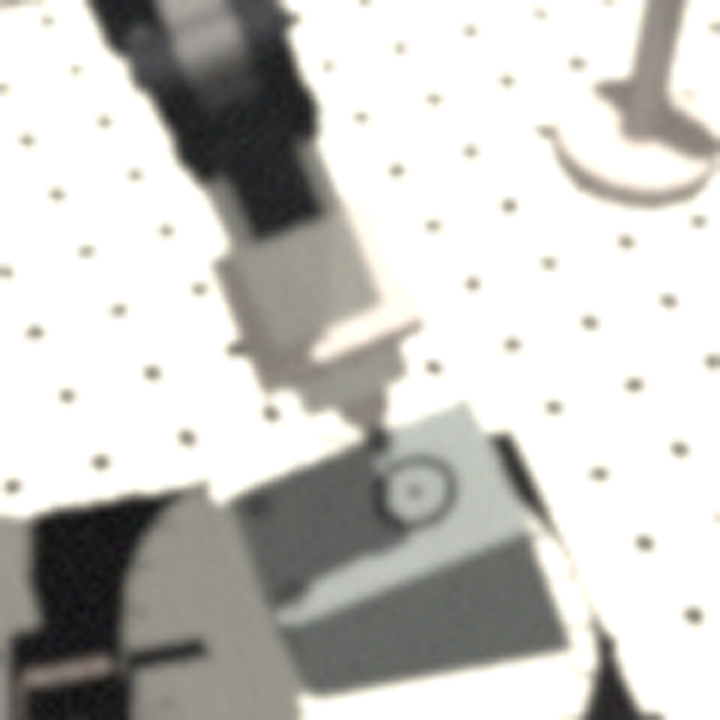

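View pics/l3.png

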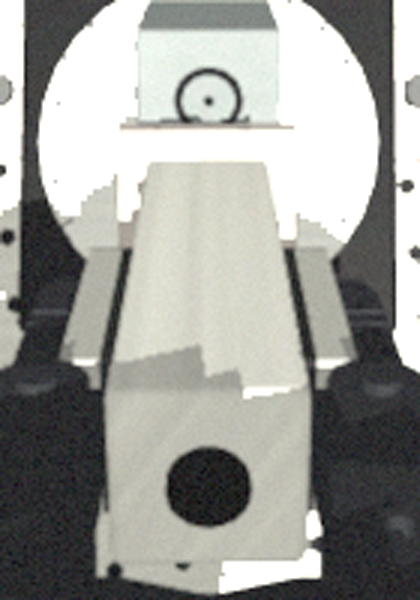

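View pics/l4.png

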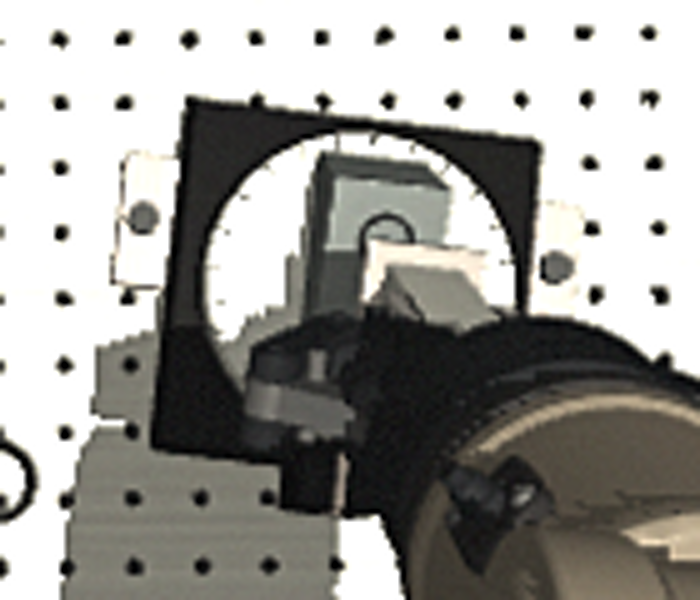

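```bash
cat > chk.py <<'E'
import sys
from h import *
nm=sys.argv[1]
o,M=tool();p=o["eef_pos"];cs=bot.calibration("side")
z=np.load(f"pics/{nm}_wrist.npz");c={k:z[k] for k in z}
ring=np.array([.6066,-.1415,.0928])
print("t",o["t"],"F",o["contact_force"].round(2),"F tool",(M.T@o["contact_force"]).round(2))
for off in (-.001,0):
    tip=p+M@[off,0,.1134];print("tip",tip.round(4),"ring-tip in tool",(M.T@(ring-tip)).round(4),"side px",proj(cs,tip).round(1),"nose",proj(cs,p+M@[off,0,.0964]).round(1))
print("ring side px",proj(cs,ring).round(1),"ring wrist px",proj(c,ring).round(1))
# gauge top dot in tool frame from wrist image
o_,d_=ray(c,*map(float,sys.argv[2:4])) if len(sys.argv)>3 else ray(c,279,332)
a=M.T@(o_-p);b=M.T@d_;s=(-.0316-a[2])/b[2];print("dot in tool",(a+b*s).round(4))
E
python3 chk.py l 279 332
```

```text
t 14.075 F [-0.61  0.05 -1.7 ] F tool [-1.16  0.03  1.39]
tip [ 0.5986 -0.1408  0.1094] ring-tip in tool [ 0.0019 -0.0003  0.0184] side px [334.8 264.4] nose [331.6 257.1]
tip [ 0.5995 -0.1409  0.1098] ring-tip in tool [ 0.0009 -0.0003  0.0184] side px [335.5 264.1] nose [332.4 256.8]
ring side px [339.2 271.2] ring wrist px [279.1 204.1]
dot in tool [-0.0019 -0.0004 -0.0316]
```

The side view puts the tip about 2 mm down-slope of the prediction, and the wrist view gives a -1.9 mm gauge offset along tool x. I'll correct and approach to ~4 mm.

```bash
python3 -m crank '[[[0.002,0,0.005],[0,0,0],0.01],[[0,0,0.005],[0,0,0],0.01],[[0,0,0.004],[0,0,0],0.01],[[0,0,0],[0,0,0],0.01],[[0,0,0],[0,0,0],0.01],[[0,0,0],[0,0,0],0.01]]'
python3 look.py n wrist side
python3 chk.py n
python3 - <<'E'
from h import *
s=cv2.imread("pics/n_side.png");s=cv2.convertScaleAbs(s,alpha=2.2,beta=10);crop(s,305,235,70,55,11,"pics/n2.png")
E
```

```text
t: 14.82
eef_pos: [0.5676, -0.1368, 0.2037]
tool_rot: [0.011, 0.983, -0.062, 0.173]
contact_force: [0.3, 0.9, -1.2]
gripper_width: 0.271
14.825 [ 0.56757354 -0.13684379  0.20365436] 
 [[ 0.932 -0.126  0.34 ]
 [-0.119 -0.992 -0.043]
 [ 0.342  0.    -0.94 ]]
t 14.925 F [-1.21 -0.27 -1.19] F tool [-1.5   0.42  0.72]
tip [ 0.6051 -0.1416  0.0968] ring-tip in tool [ 0.     -0.0003  0.0042] side px [338.5 269.7] nose [335.6 262.6]
tip [ 0.606  -0.1417  0.0971] ring-tip in tool [-0.001  -0.0003  0.0042] side px [339.2 269.4] nose [336.3 262.3]
ring side px [339.2 271.2] ring wrist px [279.1 210.6]
dot in tool [-0.002  -0.0004 -0.0316]
```

View pics/n2.png

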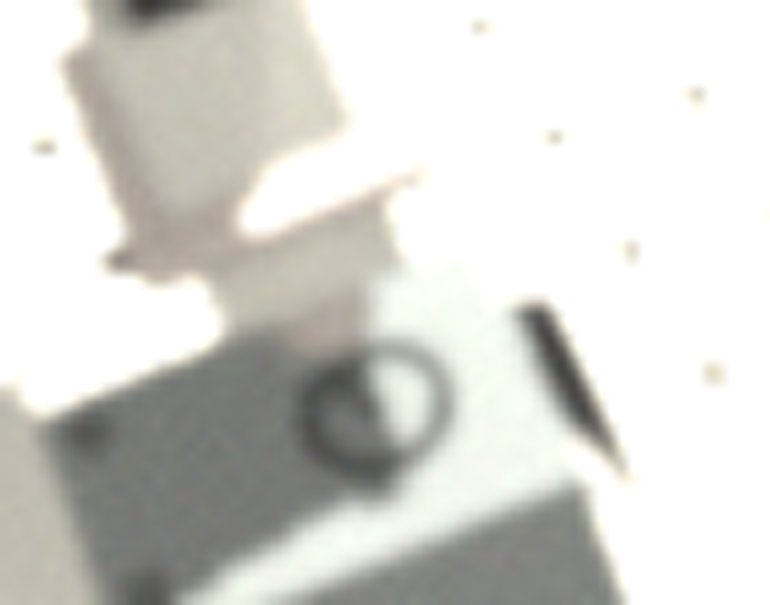

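Run:
```python
from h import *
s=cv2.imread("pics/n_side.png")[245:285,320:360].astype(float)
g=np.clip((s-20)/(150-20),0,1)**.6*255
cv2.imwrite("pics/n3.png",cv2.resize(g.astype(np.uint8),None,fx=15,fy=15,interpolation=cv2.INTER_CUBIC))
```

```text
(no output)
```

View pics/n3.png

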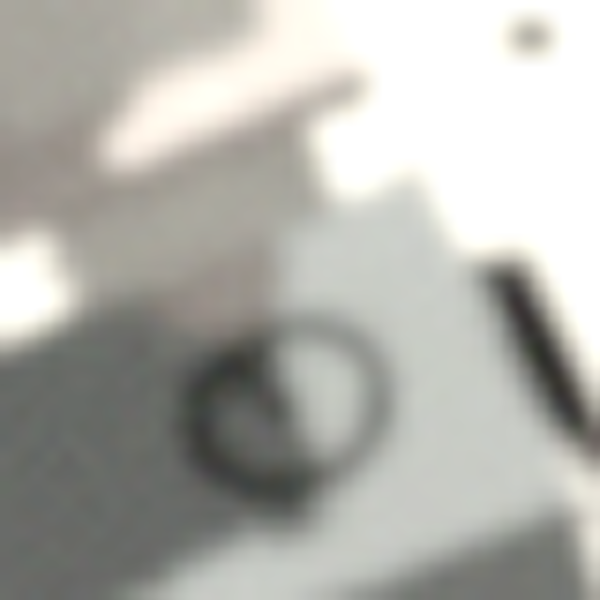

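The tip is within about 1 mm of the ring centre once I allow for the ball radius and the offset between observed and predicted ring position. Next I'll approach contact, averaging the force readings.

```bash
cat > avg.py <<'E'
from h import *
F=[];P=[]
for i in range(8):
    o,M=tool();F.append(M.T@o["contact_force"]);P.append(o["eef_pos"])
    pic,d=bot.read_camera("side")
P=np.mean(P,0);ring=np.array([.6066,-.1415,.0928]);F=np.array(F)
print("t",round(o["t"],2),"Ftool",F.mean(0).round(2),"+-",(F.std(0)/8**.5).round(2),"TCP",P.round(4),"ring-tip",(M.T@(ring-P)-[-.0019,-.0004,.1134]).round(4),"z",M[:,2].round(4),"w",round(o["gripper_width"],3))
cv2.imwrite("pics/avg_%05d.png"%(o["t"]*100),pic[:,:,::-1])
E
python3 avg.py
python3 -m crank '[[[0,0,0.002],[0,0,0],0.01],[[0,0,0.001],[0,0,0],0.01],[[0,0,0],[0,0,0],0.01]]'; python3 avg.py
python3 -m crank '[[[0,0,0.001],[0,0,0],0.01],[[0,0,0.001],[0,0,0],0.01],[[0,0,0],[0,0,0],0.01]]'; python3 avg.py
```

```text
t 15.28 Ftool [-0.86  0.12  1.85] +- [0.13 0.1  0.19] TCP [ 0.5675 -0.1368  0.2036] ring-tip [0.001  0.0001 0.0042] z [ 0.3394 -0.0432 -0.9397] w 0.275
t: 15.7
eef_pos: [0.5685, -0.1369, 0.2005]
tool_rot: [0.011, 0.983, -0.062, 0.173]
contact_force: [-0.2, -0.6, -1.9]
gripper_width: 0.275
t 16.05 Ftool [-0.75  0.06  2.06] +- [0.17 0.15 0.17] TCP [ 0.5685 -0.1369  0.2007] ring-tip [0.001  0.0001 0.0011] z [ 0.3394 -0.0433 -0.9396] w 0.274
t: 16.48
eef_pos: [0.5693, -0.1371, 0.1988]
tool_rot: [0.011, 0.983, -0.062, 0.173]
contact_force: [-1.1, -0.0, -0.5]
gripper_width: 0.275
t 16.82 Ftool [-0.64  0.04  0.72] +- [0.18 0.21 0.14] TCP [ 0.5693 -0.137   0.1989] ring-tip [ 0.0009  0.0001 -0.0009] z [ 0.3394 -0.0432 -0.9396] w 0.27
```

Contact: the axial force changed by ~1.2 N, about 1.9 mm in. Advance 3 mm more.

```bash
python3 -m crank '[[[0,0,0.001],[0,0,0],0.01],[[0,0,0.001],[0,0,0],0.01],[[0,0,0],[0,0,0],0.01]]'; python3 avg.py
python3 -m crank '[[[0,0,0.001],[0,0,0],0.01],[[0,0,0],[0,0,0],0.01],[[0,0,0],[0,0,0],0.01]]'; python3 avg.py; python3 avg.py
python3 look.py p wrist side top
python3 - <<'E'
from h import *
def e(src,x,y,w,h,f,out,hi=150):
    s=cv2.imread(src)[y:y+h,x:x+w].astype(float);g=np.clip((s-15)/(hi-15),0,1)**.6*255
    cv2.imwrite(out,cv2.resize(g.astype(np.uint8),None,fx=f,fy=f,interpolation=cv2.INTER_CUBIC))
e("pics/p_side.png",320,245,40,40,15,"pics/p2.png");e("pics/p_wrist.png",200,150,160,210,2.8,"pics/p3.png",220);e("pics/p_side.png",250,180,150,150,4,"pics/p4.png",200)
E
```

```text
t: 17.25
eef_pos: [0.5699, -0.1371, 0.1969]
tool_rot: [0.011, 0.983, -0.062, 0.173]
contact_force: [-0.9, 0.5, -1.2]
gripper_width: 0.274
t 17.6 Ftool [-0.44 -0.19  0.56] +- [0.16 0.18 0.2 ] TCP [ 0.5699 -0.1371  0.1969] ring-tip [ 0.001   0.0001 -0.0029] z [ 0.3394 -0.0432 -0.9397] w 0.27
t: 18.02
eef_pos: [0.5702, -0.1372, 0.196]
tool_rot: [0.011, 0.983, -0.062, 0.173]
contact_force: [0.1, 0.7, -0.1]
gripper_width: 0.272
t 18.38 Ftool [-0.61 -0.47 -0.1 ] +- [0.13 0.15 0.21] TCP [ 0.5702 -0.1372  0.196 ] ring-tip [ 0.001   0.0001 -0.0039] z [ 0.3394 -0.0432 -0.9397] w 0.274
t 18.77 Ftool [-0.42 -0.2   0.29] +- [0.14 0.09 0.1 ] TCP [ 0.5702 -0.1372  0.196 ] ring-tip [ 0.001   0.0001 -0.0039] z [ 0.3394 -0.0433 -0.9397] w 0.274
18.825 [ 0.57022473 -0.13717055  0.19597396] 
 [[ 0.932 -0.126  0.339]
 [-0.119 -0.992 -0.043]
 [ 0.342  0.    -0.94 ]]
```

View pics/p2.png

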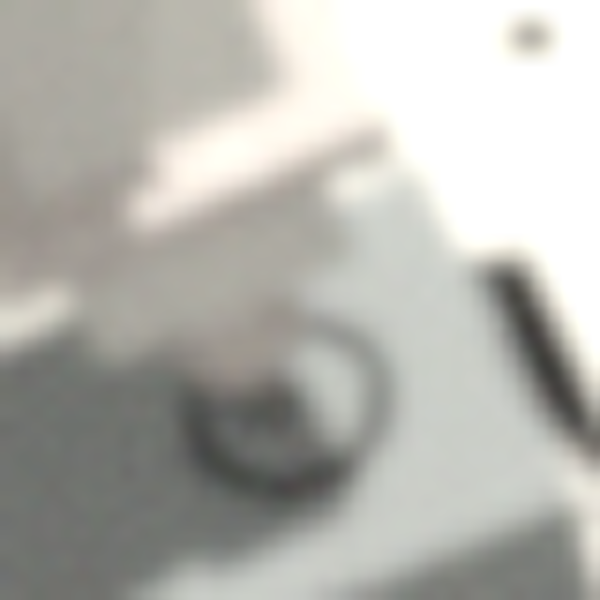

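View pics/p4.png

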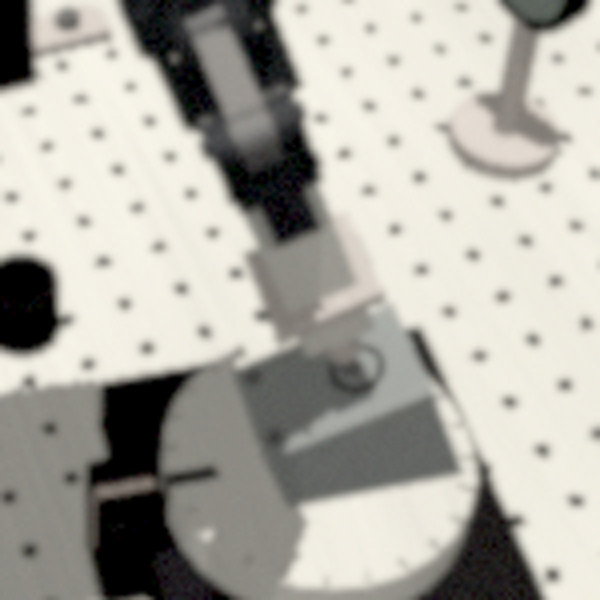

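View pics/p3.png

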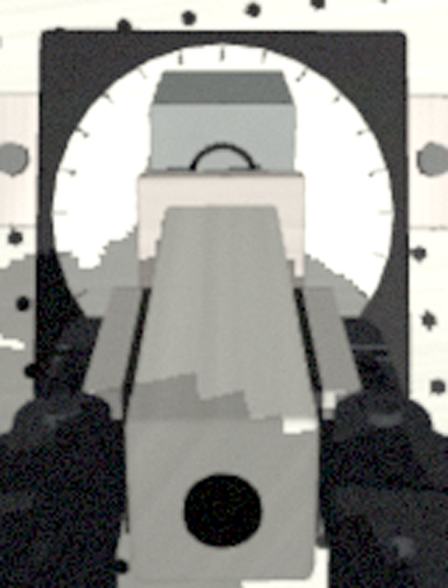

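View pics/p_top.png

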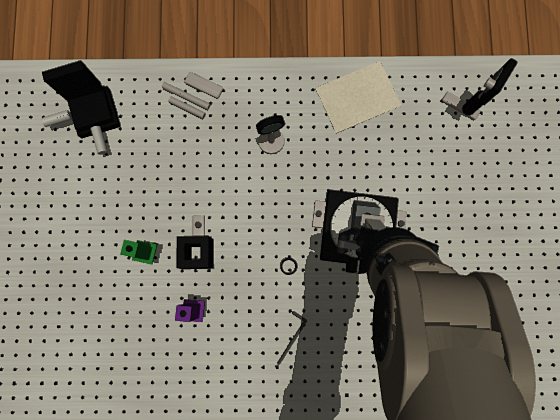

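Axial force change is about 1.85 N (≈4.4 mm in). The side view suggests the tip is ~1.5-2 mm down-slope of the ring centre. I'll back off, shift and press again, then recheck.

```bash
python3 -m crank '[[[0,0,-0.003],[0,0,0],0.01],[[0,0,-0.003],[0,0,0],0.01],[[0,0,0],[0,0,0],0.01],[[0.0014,-0.0004,0],[0,0,0],0.01],[[0,0,0],[0,0,0],0.01],[[0,0,0],[0,0,0],0.01]]'; python3 avg.py
python3 -m crank '[[[0,0,0.002],[0,0,0],0.01],[[0,0,0.002],[0,0,0],0.01],[[0,0,0.0015],[0,0,0],0.01],[[0,0,0.0012],[0,0,0],0.01],[[0,0,0],[0,0,0],0.01],[[0,0,0],[0,0,0],0.01]]'; python3 avg.py; python3 avg.py
python3 look.py r wrist side top
python3 - <<'E'
from h import *
def e(src,x,y,w,h,f,out,hi=150):
    s=cv2.imread(src)[y:y+h,x:x+w].astype(float);g=np.clip((s-15)/(hi-15),0,1)**.6*255
    cv2.imwrite(out,cv2.resize(g.astype(np.uint8),None,fx=f,fy=f,interpolation=cv2.INTER_CUBIC))
e("pics/r_side.png",320,245,40,40,15,"pics/r2.png");e("pics/r_side.png",250,250,110,80,6,"pics/r4.png",200)
E
```

```text
t: 19.73
eef_pos: [0.5695, -0.1366, 0.202]
tool_rot: [0.011, 0.983, -0.062, 0.173]
contact_force: [-0.4, 0.5, -2.1]
gripper_width: 0.273
t 20.07 Ftool [-1.06 -0.11  2.03] +- [0.1  0.13 0.14] TCP [ 0.5695 -0.1367  0.202 ] ring-tip [-0.0003  0.0005  0.002 ] z [ 0.3392 -0.0432 -0.9397] w 0.272
t: 20.88
eef_pos: [0.5719, -0.137, 0.1959]
tool_rot: [0.011, 0.983, -0.062, 0.173]
contact_force: [-0.6, 0.5, -0.7]
gripper_width: 0.276
t 21.23 Ftool [-0.6   0.03 -0.02] +- [0.15 0.17 0.24] TCP [ 0.5719 -0.137   0.1959] ring-tip [-0.0005  0.0005 -0.0045] z [ 0.3394 -0.0433 -0.9396] w 0.275
t 21.62 Ftool [-0.03  0.02  0.11] +- [0.21 0.23 0.1 ] TCP [ 0.5719 -0.137   0.1958] ring-tip [-0.0004  0.0005 -0.0046] z [ 0.3394 -0.0432 -0.9397] w 0.274
21.675 [ 0.57187185 -0.13694692  0.19582452] 
 [[ 0.932 -0.126  0.339]
 [-0.119 -0.992 -0.043]
 [ 0.342  0.    -0.94 ]]
```

View pics/r2.png

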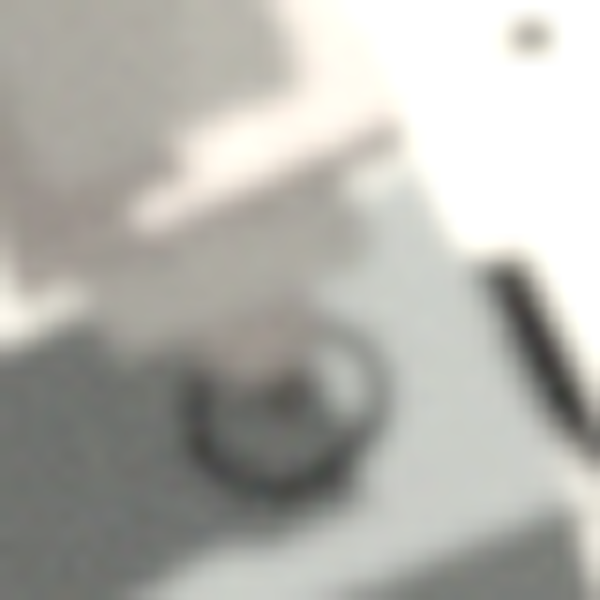

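View pics/r4.png

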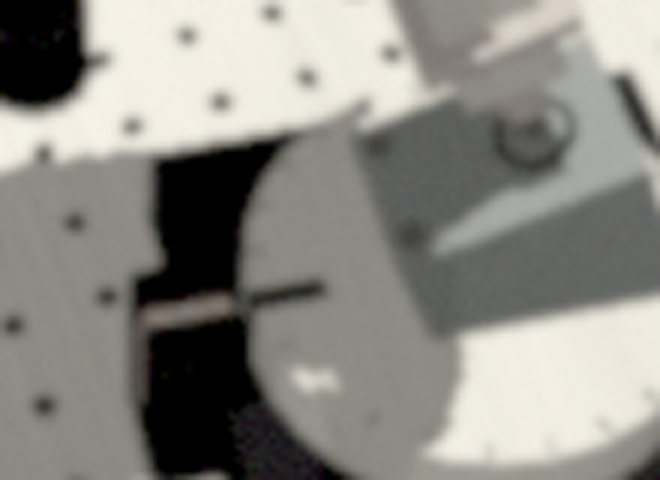

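The tip sits centred in the ring and the force change of ~1.9 N means about 4.7–5 mm of plunger travel. The notch is still in line with the tongue mark, and nothing else has moved. Handing in.

```bash
python3 -c "
from station import bot
print(bot.hand_in())"
```

```text
the job is handed in; nothing more can be done
None
```

I turned the disc to its mark, took the aluminium gauge out of its holder, and handed in with the gauge pressed in the ring and still gripped. The clock stood at about 21.7 s, against the 56 s limit.

- **Disc:** I turned it by about 41.5° in all, including a 0.6° correction. After release the notch and line agreed to about 0.1–0.3°, and the last side picture still shows them in line.
- **Squareness:** the gripper pointed within about 0.05° of the face normal. I took that normal from the given 20° slope and the measured block direction of -7.25°. My attempt to measure the slope from depth gave a useless plane, so I dropped it, and the 20° itself was not measured.
- **Tip position:** the first press landed about 1.5–2 mm down the slope from the ring's centre. I backed off, shifted and pressed again, and the last side picture shows the tip within about 1 mm of the centre.
- **Plunger:** the push changed by about 1.9 N, which means about 4.7 mm in. The pose gives about 5 mm. The force readings are noisy, so this is good to roughly ±0.8 mm.
- **Other objects:** the last top picture showed the lens post, lens tube, hex key and both look-alikes where they were just before the final press. I compared it by eye only.

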